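# Swap the battery pack on the charging dock

### The job

The battery pack on the charging dock is full: press the dock's orange catch so that the pack is kicked loose, slide it off and stand it upright in the shallow metal tray. Then slide the flat pack from the counter onto the dock, front first, until the catch clicks up behind it, and leave it there locked. Do not force the catch or the packs, and leave the other things on the counter where they are.

Things in the scene. Friction and masses are not known exactly. Their poses are not given: they have to be found in the camera images.
- dock: Charging dock screwed to the counter; mm. Origin on the counter under the catch's holding face; x = the way a pack is pushed in, away from the robot; z up. Dark base 100 wide, 12 high, x -80 to 115; on it a pale pedestal 50 wide, x -36 to 71, its top (the bed) 45 above the counter. Fingers astride a pack pass beside the pedestal. Tower at x = 71.5: end stop, 56 wide, top at 75.
- dock_mouth (a point): Centre of the mouth of the two dark dovetail rails, on the bed (45 above the counter) at the dock's x = 0; axes as the dock. Rails lean 30 degrees inwards, 12 high, 50 over all; their ends flare out 4 mm a side from x = 12 back to 0 as a lead-in. A pack's foot has 1.2 mm play a side between the rails and lies on the bed; the bed runs on 36 mm before the mouth.
- dock_home (a point): Where the centre of a seated pack is: 35 mm along x from the dock's origin, 71 above the counter; axes as the dock. A seated pack rests against the catch. The end stop is 1.5 mm farther on: the catch can spring up behind a pack only in that last 1.5 mm, and a pack let go before the click is kicked out again. Pushing or pulling a pack on the dock with more than 60 N breaks it.
- kicker (a joint): How far the sprung brass kick-out block between the rails is pushed in, in m: 0 out, 0.014 with a pack home, 0.0155 at the end stop. A pack first touches it 14 mm before home. It pushes back with 5 N at first and 10 N at home, besides friction of some 2 to 5 N on the pack.
- catch (a joint): How far the sprung orange catch is down, in m: 0 up, 0.0085 fully down; under 0.0015 is up. Its ramped nose (18 wide, dock x -17 to 0) stands 5 mm out of the bed and must sink 5 mm to let a pack pass. A pack sliding in pushes it down and keeps it 2 to 5 mm down until home. Pressing it takes 2 to 5 N, up to 8 N with a seated pack rubbing on it; more than 40 N breaks it.
- catch_pad (a point): Centre of the top of the catch's ribbed orange press pad (38 long in x, 44 wide in y), 57 mm before (-x) the dock's origin; 40 above the counter when up, and moves down with the catch. Press it straight down from above. The kicked-out pack then comes 14 to 25 mm out towards the pad and stays loose in the rails over the catch's nose.
- charged_mid (a point): Centre of the full battery pack (green lamp), at the start seated on the dock. Dark grey, 70 (x) x 60 (y) x 52 high, about 0.42 kg: a body 60 wide and 38 high on a dovetail foot 14 high, 70 long and 34 wide. Grip it across y by its ribbed sides. x points to its front (brass contacts), z up; the point is 26 above its underside.
- flat_mid (a point): Centre of the flat battery pack (red lamp), at the start standing on the counter. Size, mass and axes as the full pack; the point is 26 mm above its underside.
- flat_front (a point): Middle of the flat pack's front end (brass contacts), 35 mm ahead of its centre along its x. This end goes into the dock first.
- tray: Shallow aluminium tray fixed to the counter, 240 (x) x 165 (y) mm, rim 18 high, walls and floor 2 thick. Origin at the centre of its underside. The full pack goes in upright, well clear of the rim.
- blender: Bystander: motor part of a cordless stick blender lying on the counter beyond the dock, 340 mm long (y), 72 high. Origin under it.
- oil: Bystander: yellow oil bottle, 60 mm across, 190 high. Origin at the centre of its underside.
- ramekin: Bystander: small white china bowl, 90 mm across, 45 high. Origin at the centre of its underside.
Things that resemble listed ones, but are neither listed nor needed, are in the scene too. Of the things that look like the dock, take the one that is farthest to the robot's left at the start.

How it is judged:
By the outcome, as a careful person would: the job done as asked, in the order asked, and still so for the second after the job is handed in, with the robot touching nothing.
It also fails if it takes over 72 s, if anything falls off the work surface, if the arm or the gripper's body presses on something with over 40 N, if the wrist force passes 120 N, or if a joint passes its speed limit or range.

### The arm

A 6-joint arm with a two-finger parallel gripper is mounted at the origin on the work surface. World frame = base frame: x ahead of the robot, y to its left, z up, the work surface at z = 0. Lengths are in m, angles in rad, forces in N, time in s.
With the tool pointing down it reaches from about 0.325 to 0.875 m from the base axis. Payload 4.4 kg.
Tool frame: the origin (TCP) lies between the finger pads; the fingertips stand 19 mm ahead of it and the grasp point (between the pads) is the TCP; z points along the fingers, y is the direction in which the jaws open and shut (so a half turn about z gives the same grasp; the last joint's range is limited). The gripper opens to 85 mm and grips with 20 to 120 N. Pads are 22 mm wide; open, the fingers measure 114 mm over their backs; the gripper's body (76 mm by 85 mm) begins 54 mm behind the grasp point. The pads swing forward as they close: fully open they stand 13 mm farther back than shut.
Start: joints at [-1.429, 0.207, 1.542, -0, 1.393, -0.15], TCP at [0.166, -0.551, 0.25] pointing down, gripper open.
Joint ranges: [-2.73, 2.73], [-0.86, 2.22], [0.23, 2.46], [-1.11, 4.25], [0.08, 2.63], [-2.82, 2.82]. Speed limits (rad/s): [2.79, 2.79, 3.14, 3.14, 3.14, 3.14].

### API

Orientations are given as a unit quaternion [x, y, z, w].
In Python, from station import sensors, viewer, workorder gives the robot as it stands.
- The arm moves only by the shell command python3 -m jog 'ROWS' [OPENING] [FORCE]. ROWS is JSON, a list of rows, each an object with "travel": the shift along the tool's x, y, z as a fraction of full scale, a list of three; "roll": the turn about the tool's z as a fraction of full scale. In form: [{"travel": [x, y, z], "roll": roll}, ...]. A call has 1 to 10 rows; each row is the pose to reach, as a shift and turn from the pose commanded when the call began, along the tool's axes at that moment; what a row does not reach only later rows make up. Full scale, the value 1, is 0.4 m for a shift and 90 degrees for a turn. A row lasts 1/10 s, in which the tool goes at most 50 mm and 8.59 degrees, less where a joint would pass 70% of its speed; a pose out of reach is approached as far as the arm can. A call with a number of a shift or a turn outside -1 to 1 is refused whole. A call with a gripper value outside its range is refused whole. OPENING is the opening, from 0 (shut) to 1 (fully open), set as the call begins (- or left out, the last holds). The fingers move at their own pace and stop on an object; FORCE is the grip in N (left out, the last holds). Time passes only in rows, so rows that repeat a pose let the fingers close. It gives the time, the measured TCP pose, the force and the opening at its end, in the units of the state.
- sensors.state(): the state, without advancing time (a new reading comes with each control period).
- viewer.get_image(name): name is "scene" or "top" or "wrist"; returns a dict with "pixels" (420x560x3 uint8, red, green, blue), "fovy" (degrees; the focal length in pixels is half the picture's height over the tangent of half this angle, whatever the lens; pixels are square), "cx", "cy" (the principal point, pixels), "cam_to_world" (4x4, takes a point from camera to world coordinates). Camera axes: x right, y down, z forward; pixel columns grow to the right and rows downward; lengths in m; the calibration is good to about 2 mm. A picture is of the moment at which its call begins. There is no depth.
- workorder.hand_in(): hands the job in, once; it reports no verdict.
The state is a dict: "clock": time; "qpos": joint angles; "joint_velocities": joint speeds; "joint_torque": joint torques, N m; "position": TCP position; "eef_rot": TCP orientation; "ft_force": force on the tool from outside, world axes, zero at the start; "moment": the same for the moment, N m; "grip_width": finger opening in m.
Only numpy, scipy, OpenCV 4.12 (cv2) and the standard library are available. Lean on these libraries where they do the work, as an engineer would, in place of code of your own. Each camera call takes 0.05 s, during which the arm holds its last target. There are 200 camera calls.

## Working session

There is one attempt and no reset: what is moved stays moved. The work goes in short steps, Python scripts to look and compute and a shell command to move; the robot and the scene stay as the last step left them, time stands still between calls to the robot, and variables do not carry over. Pictures are saved under pics/ and viewed, about 8 in all and at most 12, crops included, and the job is handed in when it is done.

```bash
ls; mkdir -p pics
cat > h.py <<'E'
import numpy as np, cv2
from station import sensors, viewer
def grab(name, fn=None):
    im=viewer.get_image(name)
    if fn: cv2.imwrite('pics/'+fn, im['pixels'][:,:,::-1])
    return im
def cast(im,u,v,z):
    f=210/np.tan(np.radians(im['fovy'])/2); T=np.array(im['cam_to_world'])
    d=T[:3,:3]@np.array([(u-im['cx'])/f,(v-im['cy'])/f,1]); o=T[:3,3]
    return o+d*(z-o[2])/d[2]
def proj(im,p):
    f=210/np.tan(np.radians(im['fovy'])/2); T=np.array(im['cam_to_world'])
    c=T[:3,:3].T@(np.array(p)-T[:3,3]); return c[:2]/c[2]*f+[im['cx'],im['cy']]
E
python3 - <<'E'
from h import *
import pickle
a={}
for n in ('scene','top','wrist'):
    a[n]=grab(n,n+'0.png'); print(n,a[n]['fovy'],a[n]['cx'],a[n]['cy'],np.round(a[n]['cam_to_world'],3).tolist())
pickle.dump(a,open('im0.pkl','wb'))
print(sensors.state())
E
```

```text
pics
scene 52.8372637800781 283.17251187668677 210.99313466973484 [[-0.253, 0.653, -0.714, 1.184], [0.967, 0.156, -0.2, 0.19], [-0.019, -0.741, -0.671, 0.743], [0.0, 0.0, 0.0, 1.0]]
top 49.930531067613444 278.7099605628377 211.48482753302656 [[0.002, -0.998, 0.068, 0.4], [-1.0, -0.001, 0.014, -0.003], [-0.014, -0.068, -0.998, 1.226], [0.0, 0.0, 0.0, 1.0]]
wrist 68.8055950798256 276.1061700473497 207.78462044063656 [[0.289, -0.909, -0.299, 0.242], [-0.957, -0.275, -0.089, -0.526], [-0.001, 0.312, -0.95, 0.372], [0.0, 0.0, 0.0, 1.0]]
{'clock': 0.15, 'qpos': array([-1.42847071e+00,  2.07265058e-01,  1.54263116e+00, -1.45174353e-05,
        1.39352891e+00, -1.50503543e-01]), 'joint_velocities': array([-0.00146519, -0.00139466, -0.00333779,  0.00101923, -0.00255936,
        0.00093589]), 'joint_torque': array([-2.17521615e-04, -3.83512902e+01, -2.92036861e+01, -2.95172977e-04,
        6.67042812e-03,  1.07806636e-05]), 'position': array([ 0.16588299, -0.5499639 ,  0.24936678]), 'eef_rot': array([ 9.89299917e-01,  1.45893230e-01, -3.39729601e-06, -9.16255313e-04]), 'ft_force': array([-0.04983951,  0.24708071, -0.207292  ]), 'moment': array([ 0.02662858, -0.00607523,  0.03487982]), 'grip_width': 0.0851071259595287}
```

View pics/top0.png

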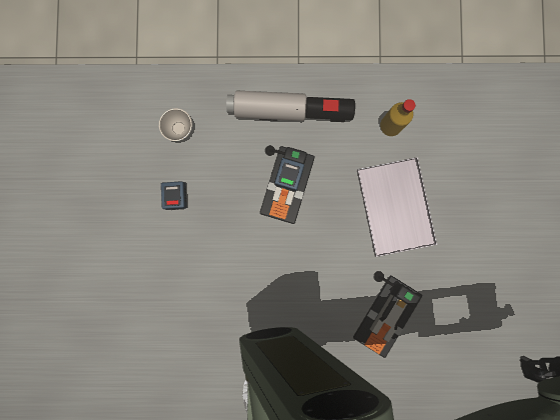

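View pics/scene0.png

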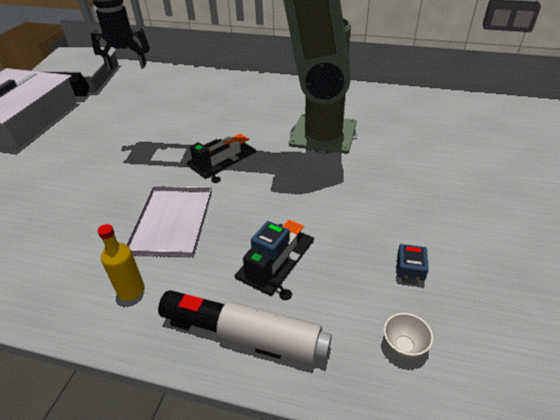

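The top view shows the dock holding the full pack at about (287,175), with its orange pad at (280,207). The flat pack is at (173,195), the tray at (397,207) and the decoy dock at (388,315). In the scene view the flat pack's contacts at (407,281) face away from the robot.

Run:
```python
from h import *
import pickle
a=pickle.load(open('im0.pkl','rb'))
t=a['top'];s=a['scene']
def blobs(im,lo,hi,box,amin=15):
    hsv=cv2.cvtColor(im['pixels'],cv2.COLOR_RGB2HSV); m=cv2.inRange(hsv,lo,hi)
    k=np.zeros_like(m);x0,y0,x1,y1=box;k[y0:y1,x0:x1]=m[y0:y1,x0:x1]
    cs,_=cv2.findContours(k,cv2.RETR_EXTERNAL,cv2.CHAIN_APPROX_NONE)
    return [(cv2.contourArea(c),cv2.minAreaRect(c)) for c in cs if cv2.contourArea(c)>amin]
for n,im,lo,hi,box,z in [('pad',t,(5,150,120),(20,255,255),(255,180,310,230),.04),('green',t,(45,120,100),(80,255,255),(255,140,320,230),.097),
  ('red',t,(0,150,120),(5,255,255),(155,175,195,215),.052),('flat',t,(90,30,20),(130,255,120),(150,170,200,220),.052),
  ('chg',t,(90,40,20),(130,255,120),(255,140,320,230),.097),('dark',t,(0,0,0),(180,255,90),(250,140,320,230),.012),('tray',t,(130,5,150),(179,60,255),(340,140,450,270),.002),
  ('pad_s',s,(5,150,120),(20,255,255),(230,200,330,300),.04),('green_s',s,(45,120,100),(80,255,255),(230,200,330,300),.097),('red_s',s,(0,150,120),(5,255,255),(390,235,440,290),.052)]:
    for A,r in blobs(im,lo,hi,box):
        print(n,A,np.round(r[0],1),np.round(r[1],1),round(r[2],1),'ctr',np.round(cast(im,*r[0],z),4),'cor',[np.round(cast(im,*c,z)[:2],3).tolist() for c in cv2.boxPoints(r)])
b=t['pixels'][140:230,150:320,::-1]; b=cv2.resize(b,None,fx=4.5,fy=4.5,interpolation=cv2.INTER_CUBIC)
cv2.imwrite('pics/crop0.png',b)
```

```text
pad 284.5 [280.7 202.6] [16.5 28.8] 15.9 ctr [0.5042 0.0085 0.04  ] cor [[0.473, 0.04], [0.547, 0.019], [0.535, -0.023], [0.462, -0.002]]
green 33.0 [286.6 180.8] [11.7  3.8] 18.4 ctr [ 0.5542 -0.0068  0.097 ] cor [[0.554, 0.009], [0.563, 0.006], [0.554, -0.022], [0.545, -0.019]]
green 21.5 [294.9 154.3] [5.7 5.1] 18.4 ctr [ 0.6219 -0.0278  0.097 ] cor [[0.618, -0.019], [0.63, -0.023], [0.626, -0.037], [0.613, -0.033]]
red 25.0 [172. 202.] [ 3.4 10.5] 81.9 ctr [0.5045 0.2933 0.052 ] cor [[0.507, 0.308], [0.511, 0.28], [0.502, 0.279], [0.498, 0.306]]
flat 541.0 [172.4 194.8] [26.  22.7] 86.6 ctr [0.5235 0.2927 0.052 ] cor [[0.556, 0.325], [0.56, 0.265], [0.491, 0.26], [0.488, 0.32]]
chg 578.0 [288.8 174.1] [23.2 28.3] 16.7 ctr [ 0.5714 -0.0124  0.097 ] cor [[0.546, 0.026], [0.614, 0.005], [0.597, -0.051], [0.529, -0.03]]
dark 423.0 [280.1 206.3] [36.9 26. ] 16.7 ctr [0.4967 0.0104 0.012 ] cor [[0.477, 0.068], [0.545, 0.048], [0.516, -0.047], [0.449, -0.027]]
dark 1472.5 [285.2 167.1] [49.6 41.3] 16.7 ctr [ 0.6035 -0.0033  0.012 ] cor [[0.569, 0.077], [0.678, 0.045], [0.638, -0.084], [0.53, -0.052]]
tray 4851.0 [395.5 206.5] [89.3 59.2] 77.9 ctr [ 0.4972 -0.3028  0.002 ] cor [[0.6, -0.2], [0.634, -0.358], [0.396, -0.404], [0.362, -0.248]]
pad_s 148.0 [292.  226.8] [19.9 11.1] 21.8 ctr [0.4855 0.015  0.04  ] cor [[0.497, -0.01], [0.46, -0.009], [0.474, 0.04], [0.51, 0.038]]
green_s 36.5 [256.  256.5] [7.6 6.3] 26.6 ctr [ 0.6435 -0.0216  0.097 ] cor [[0.649, -0.03], [0.633, -0.029], [0.638, -0.013], [0.654, -0.014]]
green_s 43.0 [275.  227.5] [13.   4.3] 21.8 ctr [ 0.553  -0.0064  0.097 ] cor [[0.555, -0.021], [0.542, -0.021], [0.551, 0.008], [0.563, 0.008]]
red_s 27.0 [413.1 248.9] [14.   3.2] 7.1 ctr [0.5027 0.2935 0.052 ] cor [[0.509, 0.278], [0.499, 0.279], [0.497, 0.309], [0.507, 0.308]]
```

View pics/crop0.png

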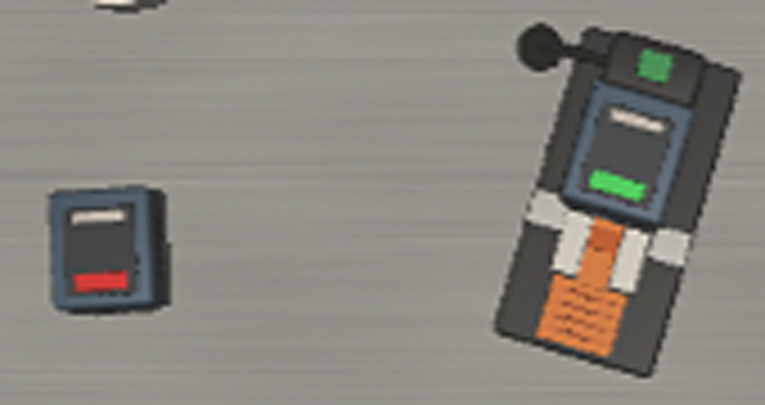

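```bash
python3 -m jog '[{"travel":[0.6,-0.55,0],"roll":0.372},{"travel":[0.6,-0.55,0],"roll":0.372},{"travel":[0.6,-0.55,0],"roll":0.372},{"travel":[0.6,-0.55,0],"roll":0.372},{"travel":[0.6,-0.55,0],"roll":0.372},{"travel":[0.6,-0.55,0],"roll":0.372},{"travel":[0.6,-0.55,0],"roll":0.372},{"travel":[0.6,-0.55,0],"roll":0.372}]' 0 40 && python3 -m jog '[{"travel":[0.2,-0.79,0],"roll":0},{"travel":[0.2,-0.79,0],"roll":0},{"travel":[0.2,-0.79,0],"roll":0},{"travel":[0.2,-0.79,0],"roll":0},{"travel":[0.2,-0.79,0],"roll":0},{"travel":[0.2,-0.79,0],"roll":0},{"travel":[0.2,-0.79,0],"roll":0},{"travel":[0.2,-0.79,0],"roll":0},{"travel":[0.2,-0.79,0],"roll":0}]'
python3 - <<'E'
from h import *
import pickle
w=grab('wrist','w1.png');t=grab('top','t1.png'); pickle.dump((w,t),open('im1.pkl','wb')); s=sensors.state();print(s['position'],s['eef_rot'],s['clock'])
E
```

```text
clock: 0.95
position: [0.3333, -0.2675, 0.25]
eef_rot: [0.99, -0.143, -0.0, -0.001]
ft_force: [-0.8, -1.0, 0.4]
grip_width: 0.0002
clock: 1.85
position: [0.4996, 0.0084, 0.2498]
eef_rot: [0.989, -0.145, -0.001, 0.001]
ft_force: [0.5, -0.0, 0.0]
grip_width: 0.0001
[0.49924432 0.00765299 0.24995468] [ 9.89272357e-01 -1.46081850e-01 -4.21234129e-04  3.46832443e-04] 1.95
```

View pics/w1.png

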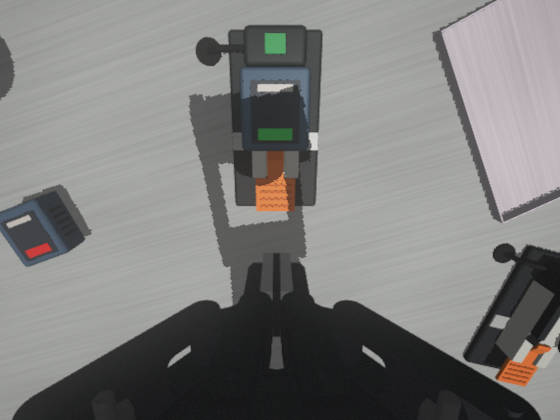

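The wrist view shows the dock almost square with the image. The pack top spans (242..309, 68..150), the pad (256..295, 172..211), and a black knob sits at (208,51). The flat pack is at the left edge.

Run:
```python
from h import *
import pickle
w,t=pickle.load(open('im1.pkl','rb'))
hsv=cv2.cvtColor(w['pixels'],cv2.COLOR_RGB2HSV)
def rect(n,lo,hi,box,z):
    m=cv2.inRange(hsv,lo,hi);k=np.zeros_like(m);x0,y0,x1,y1=box;k[y0:y1,x0:x1]=m[y0:y1,x0:x1]
    c=max(cv2.findContours(k,0,1)[0],key=cv2.contourArea); P=np.array([cast(w,u,v,z)[:2] for u,v in c[:,0]+0.0]).astype(np.float32)*1000
    r=cv2.minAreaRect(P);print(n,np.round(r[0],1),np.round(r[1],1),round(r[2],2))
rect('pad',(5,130,80),(20,255,255),(245,180,305,225),.04)
rect('lampG',(45,80,40),(80,255,255),(245,115,305,150),.097)
rect('lampT',(45,80,40),(80,255,255),(245,25,305,60),.075)
rect('red',(0,150,120),(5,255,255),(0,230,70,270),.052)
for n,pts,z in [('packtop',[(242,68),(309,68),(308,150),(243,150)],.097),('base',[(236,205),(316,205),(322,30),(230,30)],.012),('knob@75',[(208,51)],.075),('knob@30',[(208,51)],.03)]:
    print(n,[np.round(1000*cast(w,u,v,z)[:2],1).tolist() for u,v in pts])
```

```text
pad [485.4  13.9] [43.2 35.2] 73.32
lampG [554.4  -6.9] [30.  10.3] 73.35
lampT [626.7 -28.1] [18.4 15.5] 73.38
red [504.2 293.5] [ 9.6 29.7] 3.86
packtop [[613.0, 3.9], [597.2, -49.0], [532.7, -31.1], [549.3, 24.4]]
base [[479.6, 66.0], [451.2, -28.7], [634.9, -82.0], [662.2, 9.7]]
knob@75 [[637.4, 29.4]]
knob@30 [[646.6, 36.0]]
```

```bash
python3 -m jog '[{"travel":[-0.0425,-0.005,0.12],"roll":-0.0015},{"travel":[-0.0425,-0.005,0.24],"roll":-0.0015},{"travel":[-0.0425,-0.005,0.35],"roll":-0.0015},{"travel":[-0.0425,-0.005,0.42],"roll":-0.0015},{"travel":[-0.0425,-0.005,0.455],"roll":-0.0015},{"travel":[-0.0425,-0.005,0.4625],"roll":-0.0015},{"travel":[-0.0425,-0.005,0.4625],"roll":-0.0015}]' && python3 -m jog '[{"travel":[0,0,0.005],"roll":0},{"travel":[0,0,0.01],"roll":0},{"travel":[0,0,0.015],"roll":0},{"travel":[0,0,0.02],"roll":0},{"travel":[0,0,0.02],"roll":0}]'
```

```text
clock: 2.65
position: [0.4837, 0.0147, 0.0653]
eef_rot: [0.989, -0.145, -0.0, 0.0]
ft_force: [1.0, -0.2, -0.5]
grip_width: 0.0
clock: 3.15
position: [0.4846, 0.0158, 0.0579]
eef_rot: [0.99, -0.144, 0.001, 0.0]
ft_force: [0.6, -1.4, 2.6]
grip_width: -0.0
```

```bash
python3 -m jog '[{"travel":[0,0,0.004],"roll":0},{"travel":[0,0,0.008],"roll":0},{"travel":[0,0,0.011],"roll":0},{"travel":[0,0,0.011],"roll":0}]'; python3 -m jog '[{"travel":[0,0,0.0025],"roll":0},{"travel":[0,0,0.005],"roll":0},{"travel":[0,0,0.005],"roll":0}]'
python3 - <<'E'
from h import *
grab('wrist','w2.png');
E
```

```text
clock: 3.55
position: [0.4847, 0.0157, 0.0533]
eef_rot: [0.99, -0.144, 0.001, 0.0]
ft_force: [-0.4, 0.1, 4.1]
grip_width: -0.0002
clock: 3.85
position: [0.4847, 0.0157, 0.0511]
eef_rot: [0.99, -0.144, 0.001, 0.0]
ft_force: [1.8, -1.2, 3.3]
grip_width: -0.0
```

View pics/w2.png

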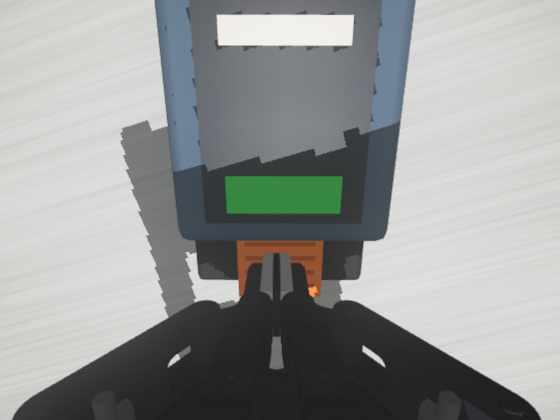

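The pack has been kicked out: its rear top edge is at v=240, hanging over the front of the pad, and the lamp is at (284,195).

```bash
python3 -m jog '[{"travel":[0,0,-0.1],"roll":0},{"travel":[0,0,-0.2],"roll":0},{"travel":[0,0,-0.3],"roll":0},{"travel":[0,0,-0.3],"roll":0},{"travel":[0,0,-0.3],"roll":0}]' 1
python3 - <<'E'
from h import *
w=grab('wrist','w3.png'); s=sensors.state()
x=np.array([.9581,-.2865]);y=np.array([.2865,.9581])
hsv=cv2.cvtColor(w['pixels'],cv2.COLOR_RGB2HSV); m=cv2.inRange(hsv,(45,80,40),(80,255,255))
for c in cv2.findContours(m,0,1)[0]:
    if cv2.contourArea(c)<60: continue
    P=np.array([cast(w,u,v,.097)[:2] for u,v in c[:,0]+0.0]).astype(np.float32)*1000
    r=cv2.minAreaRect(P);print(np.mean(c[:,0],0),np.round(r[0],1),np.round(r[1],1),round(r[2],2),'along,lat',x@r[0],y@r[0])
p=s['position'][:2]*1000;print('tcp',x@p,y@p,s['position'],s['eef_rot'])
E
```

```text
clock: 4.4
position: [0.4837, 0.016, 0.171]
eef_rot: [0.99, -0.144, 0.0, -0.0]
ft_force: [0.6, -0.2, -0.8]
grip_width: 0.0722
[279.18897638 139.93700787] [540.5  -2.5] [30.5  9.9] 73.46 along,lat 518.5889574729919 152.4862153511047
tcp 457.76271430672705 153.71655716599912 [0.48260398 0.01612621 0.16957663] [ 9.89567093e-01 -1.44064872e-01 -1.50856792e-03 -6.65635477e-05]
```

```bash
python3 -m jog '[{"travel":[0.12,0.003,0],"roll":0},{"travel":[0.2025,0.003,0.02],"roll":0},{"travel":[0.2025,0.003,0.1],"roll":0},{"travel":[0.2025,0.003,0.18],"roll":0},{"travel":[0.2025,0.003,0.225],"roll":0},{"travel":[0.2025,0.003,0.24],"roll":0},{"travel":[0.2025,0.003,0.24],"roll":0}]' 1; python3 -m jog '[{"travel":[0,0,0],"roll":0},{"travel":[0,0,0],"roll":0},{"travel":[0,0,0],"roll":0},{"travel":[0,0,0],"roll":0},{"travel":[0,0,0],"roll":0},{"travel":[0,0,0],"roll":0}]' 0 40
```

```text
clock: 5.15
position: [0.5588, -0.008, 0.072]
eef_rot: [0.99, -0.144, -0.003, -0.0]
ft_force: [-0.4, -0.2, 0.4]
grip_width: 0.0854
clock: 5.75
position: [0.5623, -0.0086, 0.0762]
eef_rot: [0.99, -0.144, 0.001, 0.0]
ft_force: [0.1, 0.0, 6.5]
grip_width: 0.0595
```

```bash
python3 -m jog '[{"travel":[-0.01,0,0],"roll":0},{"travel":[-0.02,0,0],"roll":0},{"travel":[-0.035,0,0],"roll":0},{"travel":[-0.05,0,0],"roll":0},{"travel":[-0.05,0,0],"roll":0}]'
```

```text
clock: 6.25
position: [0.5425, -0.0027, 0.076]
eef_rot: [0.99, -0.144, 0.001, 0.0]
ft_force: [2.1, -2.3, 6.9]
grip_width: 0.0597
```

```bash
python3 -m jog '[{"travel":[-0.02,0,0],"roll":0},{"travel":[-0.045,0,0],"roll":0},{"travel":[-0.07,0,0],"roll":0},{"travel":[-0.095,0,0],"roll":0},{"travel":[-0.115,0,0],"roll":0},{"travel":[-0.115,0,0],"roll":0}]'; python3 -m jog '[{"travel":[0,0,-0.02],"roll":0},{"travel":[0,0,-0.06],"roll":0},{"travel":[0,0,-0.15],"roll":0},{"travel":[0,0,-0.2],"roll":0},{"travel":[0,0,-0.2],"roll":0}]'
```

```text
clock: 6.85
position: [0.4971, 0.0109, 0.0758]
eef_rot: [0.99, -0.144, 0.0, -0.0]
ft_force: [0.7, -0.5, 10.5]
grip_width: 0.0594
clock: 7.35
position: [0.4974, 0.0108, 0.1558]
eef_rot: [0.99, -0.144, -0.0, -0.0]
ft_force: [0.3, 0.1, -4.4]
grip_width: 0.0595
```

```bash
python3 -m jog '[{"travel":[0.05,0.1,0],"roll":-0.05},{"travel":[0.225,0.752,0],"roll":-0.3},{"travel":[0.225,0.752,0],"roll":-0.3},{"travel":[0.225,0.752,0],"roll":-0.3},{"travel":[0.225,0.752,0],"roll":-0.3},{"travel":[0.225,0.752,0],"roll":-0.3},{"travel":[0.225,0.752,0],"roll":-0.3},{"travel":[0.225,0.752,0],"roll":-0.3},{"travel":[0.225,0.752,0],"roll":-0.3},{"travel":[0.225,0.752,0],"roll":-0.3}]'; python3 -m jog '[{"travel":[0,0,0.1],"roll":0},{"travel":[0,0,0.2],"roll":0},{"travel":[0,0,0.26],"roll":0},{"travel":[0,0,0.29],"roll":0},{"travel":[0,0,0.3],"roll":0},{"travel":[0,0,0.305],"roll":0},{"travel":[0,0,0.305],"roll":0}]'
```

```text
clock: 8.35
position: [0.4968, -0.3011, 0.1522]
eef_rot: [0.996, 0.091, -0.002, -0.002]
ft_force: [-0.1, -0.3, -4.9]
grip_width: 0.0596
clock: 9.05
position: [0.4998, -0.3043, 0.0344]
eef_rot: [0.996, 0.091, 0.001, 0.001]
ft_force: [0.3, 0.4, -4.6]
grip_width: 0.0596
```

```bash
python3 -m jog '[{"travel":[0,0,0.002],"roll":0},{"travel":[0,0,0.004],"roll":0},{"travel":[0,0,0.005],"roll":0},{"travel":[0,0,0.005],"roll":0}]'
```

```text
clock: 9.45
position: [0.4995, -0.3045, 0.0329]
eef_rot: [0.996, 0.091, 0.001, 0.001]
ft_force: [-1.8, 1.7, 5.8]
grip_width: 0.0596
```

```bash
python3 -m jog '[{"travel":[0,0,0],"roll":0},{"travel":[0,0,0],"roll":0},{"travel":[0,0,0],"roll":0},{"travel":[0,0,-0.05],"roll":0},{"travel":[0,0,-0.42],"roll":0},{"travel":[0,0,-0.42],"roll":0},{"travel":[0,0,-0.42],"roll":0},{"travel":[0,0,-0.42],"roll":0}]' 1; python3 -m jog '[{"travel":[0.147,-0.732,0],"roll":0},{"travel":[0.147,-0.732,0],"roll":0},{"travel":[0.147,-0.732,0],"roll":0},{"travel":[0.147,-0.732,0],"roll":0},{"travel":[0.147,-0.732,0],"roll":0},{"travel":[0.147,-0.732,0],"roll":0},{"travel":[0.147,-0.732,0],"roll":0}]'; python3 -m jog '[{"travel":[0.147,-0.732,0],"roll":0.072},{"travel":[0.147,-0.732,0],"roll":0.072},{"travel":[0.147,-0.732,0],"roll":0.072},{"travel":[0.147,-0.732,0],"roll":0.072},{"travel":[0.147,-0.732,0],"roll":0.072},{"travel":[0.147,-0.732,0],"roll":0.072},{"travel":[0.147,-0.732,0],"roll":0.072},{"travel":[0.147,-0.732,0],"roll":0.072}]'
python3 - <<'E'
from h import *
w=grab('wrist','w4.png'); t=grab('top','t4.png'); s=sensors.state();print(s['position'],s['eef_rot'],s['clock'])
cv2.imwrite('pics/both4.png',np.hstack([w['pixels'][:,130:430,::-1],t['pixels'][:,:450,::-1]]))
hsv=cv2.cvtColor(w['pixels'],cv2.COLOR_RGB2HSV); m=cv2.inRange(hsv,(0,150,60),(5,255,255))
for c in cv2.findContours(m,0,1)[0]:
    if cv2.contourArea(c)<60: continue
    P=np.array([cast(w,u,v,.052)[:2] for u,v in c[:,0]+0.0]).astype(np.float32)*1000
    r=cv2.minAreaRect(P);print(np.mean(c[:,0],0),np.round(r[0],1),np.round(r[1],1),round(r[2],2))
E
```

```text
clock: 10.25
position: [0.503, -0.3072, 0.2083]
eef_rot: [0.996, 0.091, 0.006, 0.006]
ft_force: [0.0, -0.7, 0.0]
grip_width: 0.0852
clock: 10.95
position: [0.5024, 0.0006, 0.1982]
eef_rot: [0.996, 0.095, -0.0, -0.001]
ft_force: [-0.7, -0.9, -0.8]
grip_width: 0.0856
clock: 11.75
position: [0.508, 0.2938, 0.198]
eef_rot: [0.999, 0.035, -0.0, 0.001]
ft_force: [1.1, 0.2, 0.2]
grip_width: 0.0854
[0.50823861 0.29218666 0.19827327] [ 9.99425038e-01  3.38980215e-02 -4.57667308e-04  5.54805335e-04] 11.85
[276.34831461 203.17977528] [504.2 293. ] [ 8.7 29.4] 4.06
```

View pics/both4.png

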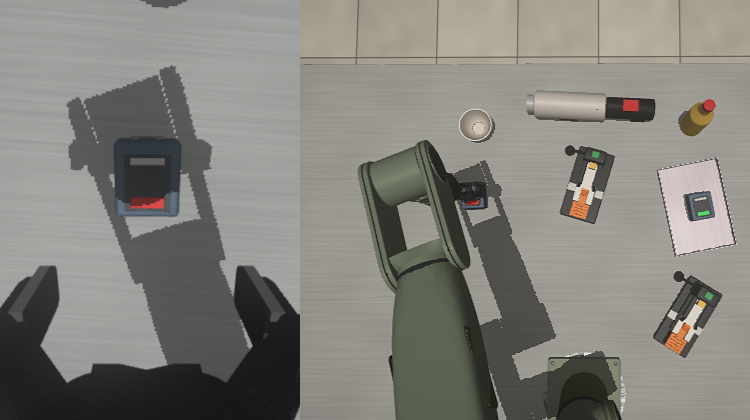

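The full pack stands upright near the middle of the tray, at (700,207) in the right-hand view. The flat pack is straight below the gripper.

```bash
python3 -m jog '[{"travel":[0.04,-0.003,0.12],"roll":-0.001},{"travel":[0.04,-0.003,0.24],"roll":-0.001},{"travel":[0.04,-0.003,0.34],"roll":-0.001},{"travel":[0.04,-0.003,0.4],"roll":-0.001},{"travel":[0.04,-0.003,0.419],"roll":-0.001},{"travel":[0.04,-0.003,0.419],"roll":-0.001},{"travel":[0.04,-0.003,0.419],"roll":-0.001}]' 1; python3 -m jog '[{"travel":[0,0,0],"roll":0},{"travel":[0,0,0],"roll":0},{"travel":[0,0,0],"roll":0},{"travel":[0,0,0],"roll":0},{"travel":[0,0,0],"roll":0},{"travel":[0,0,0],"roll":0}]' 0 40
```

```text
clock: 12.55
position: [0.5257, 0.2957, 0.0331]
eef_rot: [0.999, 0.035, 0.002, -0.0]
ft_force: [1.0, 0.3, -0.1]
grip_width: 0.0857
clock: 13.15
position: [0.5258, 0.296, 0.0337]
eef_rot: [0.999, 0.035, 0.002, -0.0]
ft_force: [0.2, -3.0, 6.1]
grip_width: 0.0593
```

```bash
python3 -m jog '[{"travel":[0,0,-0.05],"roll":0},{"travel":[0,0,-0.17],"roll":0},{"travel":[0,0,-0.25],"roll":0},{"travel":[0,0,-0.25],"roll":0},{"travel":[0,0,-0.25],"roll":0}]'; python3 -m jog '[{"travel":[-0.02,0.1,0],"roll":0.05},{"travel":[-0.147,0.697,0],"roll":0.2294},{"travel":[-0.147,0.697,0],"roll":0.2294},{"travel":[-0.147,0.697,0],"roll":0.2294},{"travel":[-0.147,0.697,0],"roll":0.2294},{"travel":[-0.147,0.697,0],"roll":0.2294},{"travel":[-0.147,0.697,0],"roll":0.2294},{"travel":[-0.147,0.697,0],"roll":0.2294},{"travel":[-0.147,0.697,0],"roll":0.2294},{"travel":[-0.147,0.697,0],"roll":0.2294}]'
python3 - <<'E'
from h import *
import time
s=sensors.state();print(s['position'],s['eef_rot'])
x=np.array([.9581,-.2865]);y=np.array([.2865,.9581]);p=s['position'][:2]*1000
q=s['eef_rot'];print('along',x@p,'lat',y@p,'yaw',np.degrees(2*np.arctan2(q[1],q[0])))
w=grab('wrist','w5.png')
E
```

```text
clock: 13.65
position: [0.5236, 0.2961, 0.1311]
eef_rot: [0.999, 0.035, 0.0, -0.0]
ft_force: [-0.8, -0.5, -5.1]
grip_width: 0.0596
clock: 14.65
position: [0.4843, 0.0151, 0.1302]
eef_rot: [0.99, -0.143, -0.001, -0.0]
ft_force: [1.1, 0.2, -4.7]
grip_width: 0.0597
[0.48433634 0.01506271 0.13024657] [ 9.89665250e-01 -1.43392888e-01 -1.07138479e-03 -1.58226393e-04]
along 459.7271759743802 lat 153.19394729991492 yaw -16.488461674620503
```

View pics/w5.png

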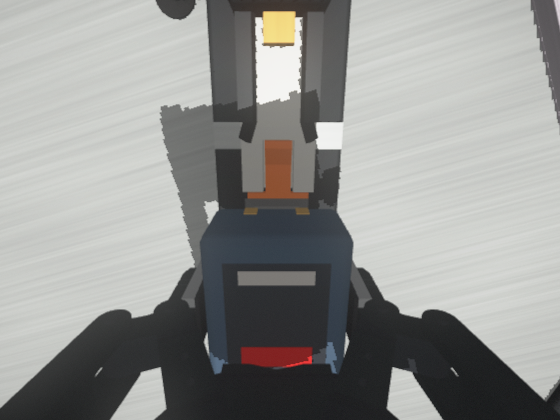

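The pack hangs straight in front of the rails. Its centre is at u≈277 and the rails and catch are centred at u≈279, so I'm lowering to just above the bed.

```bash
python3 -m jog '[{"travel":[0,0.001,0.06],"roll":0.001},{"travel":[0,0.001,0.1],"roll":0.001},{"travel":[0,0.001,0.12],"roll":0.001},{"travel":[0,0.001,0.1255],"roll":0.001},{"travel":[0,0.001,0.1255],"roll":0.001},{"travel":[0,0.001,0.1255],"roll":0.001}]'; python3 -m jog '[{"travel":[0,0,0.001],"roll":0},{"travel":[0,0,0.002],"roll":0},{"travel":[0,0,0.002],"roll":0},{"travel":[0,0,0.002],"roll":0}]'
```

```text
clock: 15.3
position: [0.4858, 0.0134, 0.0819]
eef_rot: [0.989, -0.145, 0.001, 0.0]
ft_force: [0.1, 0.1, -4.5]
grip_width: 0.0595
clock: 15.7
position: [0.485, 0.0133, 0.0804]
eef_rot: [0.989, -0.145, 0.0, -0.0]
ft_force: [-0.1, 0.1, -4.7]
grip_width: 0.0597
```

```bash
python3 -m jog '[{"travel":[0,0,0.002],"roll":0},{"travel":[0,0,0.003],"roll":0},{"travel":[0,0,0.003],"roll":0}]'; python3 -m jog '[{"travel":[0,0,0.001],"roll":0},{"travel":[0,0,0.001],"roll":0}]'
```

```text
clock: 16.0
position: [0.4847, 0.0133, 0.0789]
eef_rot: [0.989, -0.145, -0.0, -0.0]
ft_force: [-0.8, 0.6, -4.9]
grip_width: 0.0593
clock: 16.2
position: [0.485, 0.0133, 0.0788]
eef_rot: [0.989, -0.145, 0.0, 0.0]
ft_force: [0.1, 0.7, -4.1]
grip_width: 0.0595
```

```bash
python3 -m jog '[{"travel":[0,-0.002,0.001],"roll":0},{"travel":[0,-0.002,0.002],"roll":0},{"travel":[0,-0.002,0.002],"roll":0}]'; python3 -m jog '[{"travel":[0.01,0,0],"roll":0},{"travel":[0.02,0,0],"roll":0},{"travel":[0.03,0,0],"roll":0},{"travel":[0.04,0,0],"roll":0},{"travel":[0.04,0,0],"roll":0}]'
```

```text
clock: 16.5
position: [0.4855, 0.0139, 0.0787]
eef_rot: [0.989, -0.145, 0.0, 0.0]
ft_force: [-3.9, -0.6, 4.0]
grip_width: 0.0593
clock: 17.0
position: [0.5002, 0.0101, 0.0787]
eef_rot: [0.989, -0.145, -0.001, -0.001]
ft_force: [-5.8, 1.9, 7.9]
grip_width: 0.0595
```

```bash
python3 -m jog '[{"travel":[0.01,0,0],"roll":0},{"travel":[0.02,0,0],"roll":0},{"travel":[0.03,0,0],"roll":0},{"travel":[0.04,0,0],"roll":0},{"travel":[0.05,0,0],"roll":0},{"travel":[0.05,0,0],"roll":0}]'
```

```text
clock: 17.6
position: [0.5207, 0.0039, 0.0787]
eef_rot: [0.989, -0.145, 0.001, -0.0]
ft_force: [-1.3, 1.5, 4.1]
grip_width: 0.0591
```

```bash
python3 -m jog '[{"travel":[0.0125,0,0],"roll":0},{"travel":[0.025,0,0],"roll":0},{"travel":[0.0375,0,0],"roll":0},{"travel":[0.05,0,0],"roll":0},{"travel":[0.05,0,0],"roll":0}]'; python3 -m jog '[{"travel":[0.0125,0,0],"roll":0},{"travel":[0.025,0,0],"roll":0},{"travel":[0.0375,0,0],"roll":0},{"travel":[0.045,0,0],"roll":0},{"travel":[0.045,0,0],"roll":0}]'
```

```text
clock: 18.1
position: [0.5398, -0.0019, 0.0787]
eef_rot: [0.989, -0.145, 0.001, -0.0]
ft_force: [-1.2, 1.1, 4.4]
grip_width: 0.0593
clock: 18.6
position: [0.5563, -0.007, 0.0788]
eef_rot: [0.989, -0.145, 0.0, -0.0]
ft_force: [-4.1, 1.1, 7.9]
grip_width: 0.0595
```

```bash
python3 -m jog '[{"travel":[0.01,0,0],"roll":0},{"travel":[0.02,0,0],"roll":0},{"travel":[0.03,0,0],"roll":0},{"travel":[0.04,0,0],"roll":0},{"travel":[0.04,0,0],"roll":0}]' 0 60; python3 -m jog '[{"travel":[0.0025,0,0],"roll":0},{"travel":[0.005,0,0],"roll":0},{"travel":[0.005,0,0],"roll":0}]'
```

```text
clock: 19.1
position: [0.5683, -0.0105, 0.079]
eef_rot: [0.989, -0.145, -0.004, -0.001]
ft_force: [-13.0, 3.6, 19.1]
grip_width: 0.0594
clock: 19.4
position: [0.5693, -0.0108, 0.0791]
eef_rot: [0.989, -0.145, -0.005, -0.001]
ft_force: [-16.4, 3.4, 20.8]
grip_width: 0.0592
```

```bash
python3 -m jog '[{"travel":[0.005,0,-0.001],"roll":0},{"travel":[0.01,0,-0.001],"roll":0},{"travel":[0.01,0,-0.001],"roll":0}]'; python3 -m jog '[{"travel":[0.005,0,0],"roll":0},{"travel":[0.0075,0,0],"roll":0},{"travel":[0.0075,0,0],"roll":0}]'
```

```text
clock: 19.7
position: [0.5726, -0.0118, 0.0791]
eef_rot: [0.989, -0.145, -0.006, -0.001]
ft_force: [-16.4, 4.0, 19.1]
grip_width: 0.0591
clock: 20.0
position: [0.575, -0.0125, 0.0792]
eef_rot: [0.989, -0.145, -0.006, -0.001]
ft_force: [-18.0, 4.2, 21.6]
grip_width: 0.0594
```

```bash
python3 -m jog '[{"travel":[0.0025,0,0],"roll":0},{"travel":[0.004,0,0],"roll":0},{"travel":[0.004,0,0],"roll":0}]'; python3 -m jog '[{"travel":[0.0025,0,0],"roll":0},{"travel":[0.0025,0,0],"roll":0}]'
python3 - <<'E'
from h import *
w=grab('wrist','w6.png');s=grab('scene','s6.png')
cv2.imwrite('pics/both6.png',np.hstack([w['pixels'][:,130:430,::-1],cv2.resize(s['pixels'][190:320,210:350,::-1],(450,420),interpolation=cv2.INTER_CUBIC)]))
E
```

```text
clock: 20.3
position: [0.5764, -0.0129, 0.0791]
eef_rot: [0.989, -0.145, -0.006, -0.001]
ft_force: [-18.3, 3.8, 20.2]
grip_width: 0.0594
clock: 20.5
position: [0.5771, -0.0131, 0.0791]
eef_rot: [0.989, -0.145, -0.007, -0.001]
ft_force: [-18.2, 5.0, 21.1]
grip_width: 0.0589
```

View pics/both6.png

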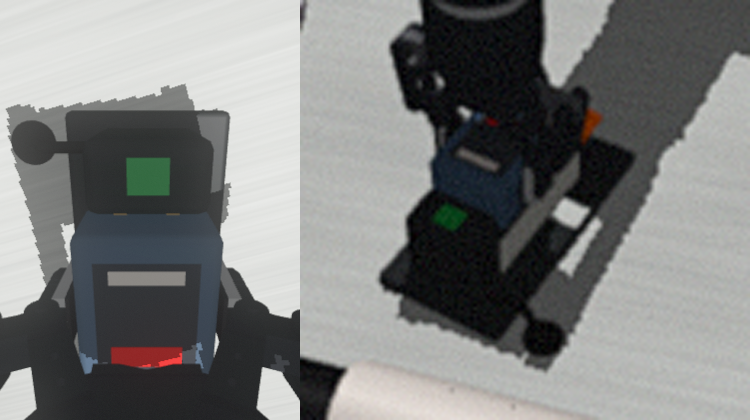

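The pack front at v≈213 is close to the tower, with the contacts still visible. The force has stayed flat at 18 N, so the pack hasn't reached the stop and I'll keep going in small steps.

```bash
python3 -m jog '[{"travel":[0.0025,0,0],"roll":0},{"travel":[0.0025,0,0],"roll":0}]'; python3 -m jog '[{"travel":[0.0025,0,0],"roll":0},{"travel":[0.0025,0,0],"roll":0}]'; python3 -m jog '[{"travel":[0.0025,0,0],"roll":0},{"travel":[0.0025,0,0],"roll":0}]'
```

```text
clock: 20.8
position: [0.5771, -0.0131, 0.0791]
eef_rot: [0.989, -0.145, -0.008, -0.001]
ft_force: [-22.3, 5.1, 23.8]
grip_width: 0.0596
clock: 21.0
position: [0.5771, -0.0131, 0.0791]
eef_rot: [0.989, -0.145, -0.009, -0.001]
ft_force: [-24.5, 6.1, 27.3]
grip_width: 0.059
clock: 21.2
position: [0.5771, -0.0131, 0.0792]
eef_rot: [0.989, -0.145, -0.01, -0.001]
ft_force: [-27.6, 6.2, 28.9]
grip_width: 0.0596
```

```bash
python3 -m jog '[{"travel":[-0.005,0,0],"roll":0},{"travel":[-0.01,0,0],"roll":0},{"travel":[-0.015,0,0],"roll":0},{"travel":[-0.015,0,0],"roll":0}]'; python3 -m jog '[{"travel":[-0.004,0,0],"roll":0},{"travel":[-0.007,0,0],"roll":0},{"travel":[-0.007,0,0],"roll":0}]';python3 -m jog '[{"travel":[-0.003,0,0],"roll":0},{"travel":[-0.005,0,0],"roll":0},{"travel":[-0.005,0,0],"roll":0}]'
```

```text
clock: 21.6
position: [0.5768, -0.013, 0.0789]
eef_rot: [0.989, -0.145, -0.003, -0.0]
ft_force: [-11.1, 2.8, 12.9]
grip_width: 0.0594
clock: 21.9
position: [0.5763, -0.0129, 0.0788]
eef_rot: [0.989, -0.145, -0.0, -0.0]
ft_force: [-4.7, 1.7, 6.8]
grip_width: 0.0594
clock: 22.2
position: [0.5755, -0.0126, 0.0788]
eef_rot: [0.989, -0.145, 0.001, -0.0]
ft_force: [-0.4, 0.6, 4.3]
grip_width: 0.0592
```

```bash
python3 -m jog '[{"travel":[-0.003,0,0],"roll":0},{"travel":[-0.005,0,0],"roll":0},{"travel":[-0.005,0,0],"roll":0}]'
```

```text
clock: 22.5
position: [0.5753, -0.0126, 0.0788]
eef_rot: [0.989, -0.145, 0.003, -0.0]
ft_force: [5.4, -0.4, -1.4]
grip_width: 0.0592
```

The pack holds against a 5 N pull at home, so it is latched. Now I'll ease off, open, lift straight up and check.

```bash
python3 -m jog '[{"travel":[0.003,0,0],"roll":0},{"travel":[0.003,0,0],"roll":0},{"travel":[0.003,0,0],"roll":0}]' 1; python3 -m jog '[{"travel":[0,0,0],"roll":0},{"travel":[0,0,0],"roll":0},{"travel":[0,0,-0.03],"roll":0},{"travel":[0,0,-0.12],"roll":0},{"travel":[0,0,-0.24],"roll":0},{"travel":[0,0,-0.36],"roll":0},{"travel":[-0.12,0,-0.4],"roll":0},{"travel":[-0.19,0,-0.4],"roll":0},{"travel":[-0.19,0,-0.4],"roll":0},{"travel":[-0.19,0,-0.4],"roll":0}]'
python3 - <<'E'
from h import *
w=grab('wrist','w7.png');s=grab('scene','s7.png')
cv2.imwrite('pics/both7.png',np.hstack([w['pixels'][:,130:430,::-1],cv2.resize(s['pixels'][:,:,::-1],(490,420))]))
x=np.array([.9581,-.2865]);y=np.array([.2865,.9581])
hsv=cv2.cvtColor(w['pixels'],cv2.COLOR_RGB2HSV)
for n,lo,hi,z in [('red',(0,150,60),(5,255,255),.097),('green',(45,80,40),(80,255,255),.075),('pad',(6,130,80),(20,255,255),.04)]:
  for c in cv2.findContours(cv2.inRange(hsv,lo,hi),0,1)[0]:
    if cv2.contourArea(c)<60: continue
    P=np.array([cast(w,u,v,z)[:2] for u,v in c[:,0]+0.0]).astype(np.float32)*1000
    r=cv2.minAreaRect(P);print(n,np.round(r[0],1),np.round(r[1],1),round(r[2],2),'along,lat',x@r[0],y@r[0])
E
```

```text
clock: 22.8
position: [0.5733, -0.0127, 0.0776]
eef_rot: [0.989, -0.145, -0.001, 0.0]
ft_force: [-0.4, 0.5, -0.4]
grip_width: 0.0855
clock: 23.8
position: [0.5014, 0.0093, 0.2393]
eef_rot: [0.989, -0.145, 0.001, 0.0]
ft_force: [0.2, -0.2, -0.1]
grip_width: 0.0852
red [554.5  -6.2] [28.9  9.1] 73.35 along,lat 533.0433485105514 152.9527070062637
green [626.5 -28.2] [17.8 15.8] 73.36 along,lat 608.2998316993712 152.48577491989136
pad [ 173.8 -264.5] [19.6 26.3] 29.55 along,lat 242.24948582305908 -203.5972584701538
pad [500.4   9.8] [44.  66.7] 73.35 along,lat 476.6410986772537 152.77287216091156
```

View pics/both7.png

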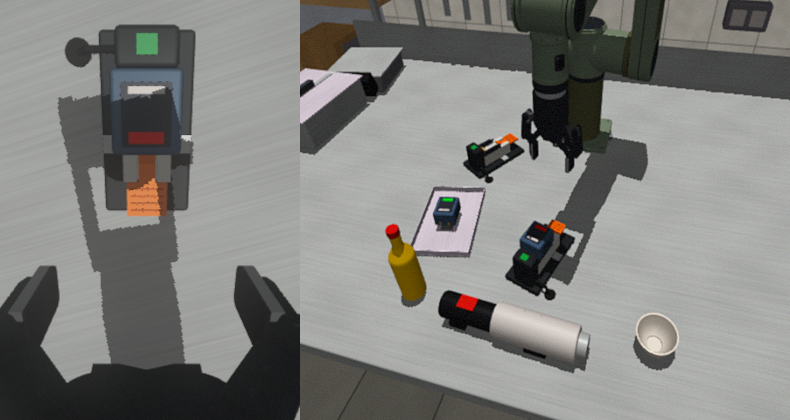

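The flat pack's lamp is at 533.0 mm along the dock, against 533.1 mm for the locked full pack at the start. So it stayed home after release, the full pack is upright in the tray, and nothing else has moved.

```bash
python3 -c "
from station import workorder; print(workorder.hand_in())"
```

```text
the job is handed in; nothing more can be done
None
```

The job is done and handed in at about 24 s on the robot's clock. The full pack stands upright in the tray and the flat pack is locked on the dock.

- **Full pack:** I pressed the catch with no more than about 4 N in the readings, and the pack came 14.5 mm out. I slid it off the rails and set it down near the middle of the tray, where the later pictures show it upright.
- **Flat pack:** I slid it in front first. At the end stop the force rose to about 28 N along the dock, well under the 60 N limit. It then settled back about 1.7 mm onto the catch and held there against a 5 N pull.
- **Last check:** After release its lamp was at 533.0 mm along the dock, against 533.1 mm for the pack locked there at the start. The gripper was open and well clear, and the bystanders looked unmoved in the last picture.

I did not see the catch spring up. That it locked is judged from the pull test and from the pack staying in place after release. TCP readings varied by about 1 mm between reads, but no check failed.

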